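# Fit a fresh intake filter and its clamp ring on the compressor's filter base

## Robot

A 6-joint arm with a two-finger parallel gripper is mounted at the origin on a cart in front of the work surface, level with it; the furniture and walls round the work are solid. World frame = base frame: x ahead of the robot, y to its left, z up, the work surface at z = 0. Lengths are in m, angles in rad, forces in N, time in s.
With the tool pointing down it reaches from about 0.35 to 0.975 m from the base axis. Payload 4.9 kg.
Tool frame: the origin (TCP) lies midway between the tips of the shut fingers; the grasp point (between the pads) lies 19 mm behind it; z points along the fingers, y is the line along which they close (so a half turn about z gives the same grasp; the last joint's range is limited). The gripper opens to 85 mm and grips with 20 to 120 N. Pads are 22 mm wide; open, the fingers measure 114 mm over their backs; the gripper's body (76 mm by 85 mm) begins 54 mm behind the grasp point. The pads swing forward as they close: fully open they stand 13 mm farther back than shut.
Start: joints at [-1.46, 0.053, 1.613, -0, 1.476, -0.119], TCP at [0.142, -0.609, 0.231] pointing down, gripper open.
Joint ranges: [-3.01, 3.01], [-1.01, 2.22], [0.06, 2.58], [-1.02, 4.17], [0.09, 2.62], [-3.14, 3.14]. Speed limits (rad/s): [2.57, 2.57, 3.14, 3.14, 3.14, 3.14].

## Interface

Orientations are given as a unit quaternion [w, x, y, z].
In Python, from plant import state, grab_frame, job_done, cut_out, place_of gives the robot as it stands.
- The arm moves only by the tool jog_arm, never from a script. Its argument "motion" is text: rows parted by semicolons, each of 7 numbers parted by spaces: the opening in per cent of the stroke, from 0 (shut) to 100 (fully open), then the shift along the tool's x, y, z as a fraction of full scale, then the turn, a rotation vector about the tool's x, y, z as a fraction of full scale. A call has exactly 5 rows; each row is the pose to reach, as a shift and turn from the pose commanded when the call began, along the tool's axes at that moment; what a row does not reach only later rows make up. Full scale, the value 1, is 50 cm for a shift and 1.5 rad for a turn. A row lasts 1/8 s, in which the tool goes at most 62.5 mm and 10.7 degrees, less where a joint would pass 70% of its speed; a pose out of reach is approached as far as the arm can. A call with a number of a shift or a turn outside -1 to 1 is refused whole. A call with a gripper value outside its range is refused whole. The fingers move at their own pace and stop on an object; the grip force is fixed at half the most. Time passes only in rows, so rows that repeat a pose let the fingers close, or fill a call up. It gives the time, the measured TCP pose, the force, the opening and the grip force at its end, in the units of the state.
- state(): the state, without advancing time (a new reading comes with each control period).
- grab_frame(name): name is "side" or "top"; returns a dict with "color" (400x640x3 uint8, red, green, blue), "range_z" (400x640 float32, m along the optical axis (not along the pixel's ray), 0 where there is no reading), "intrinsics" (3x3 intrinsics, pixels), "world_from_camera" (4x4, takes a point from camera to world coordinates). Camera axes: x right, y up, looking along -z (the intrinsics and any distortion apply to the point x, -y, -z); pixel columns grow to the right and rows downward; lengths in m; the calibration is good to about 2 mm. A picture is of the moment at which its call begins.
- job_done(): hands the job in; it is judged then, once.
Trained networks look in the newest picture that a camera, given by its name, has taken for a name from the list of things; names that differ only in an ending like _2 or _b are one class to them, and where a whole thing is asked for, a point or a joint stands for the part that bears it (a point fixed in the world has none). Each returns a list of dicts, best first, with "p" (0 to 1); they miss things now and then, are a little off and sometimes report something else, mostly with a low value. They report only what shows in the picture. A call takes as long as a camera call. They do not tell look-alikes from the thing itself.
- cut_out(camera, thing): "pixels" (400x640 bool, what is visible of it).
- place_of(camera, thing): "at" ([x, y, z] in m, in world coordinates, good to about 4 mm: a listed point, or the origin of a listed thing).
The state is a dict: "time": time; "joint_pos": joint angles; "joint_vel": joint speeds; "joint_efforts": joint torques, N m; "tool_pos": TCP position; "tool_rot": TCP orientation; "contact_force": force on the tool from outside, world axes, zero at the start; "ft_torque": the same for the moment, N m; "gripper_width": opening from 0.0 (shut) to 1.0 (fully open); "grasp_force": force on a finger pad.
Only numpy, scipy, OpenCV 4.12 (cv2) and the standard library are available. Lean on these libraries where they do the work, as an engineer would, in place of code of your own. Each camera call takes 0.05 s, during which the arm holds its last target. There are 200 camera calls.

## Task

Put the clean filter cartridge (cream pleats, orange end caps) over the upright stud of the blue filter base so that it sits flat on the base, then put the plain steel clamp ring over the stud so that it lies flat on top of the cartridge. Lower both on rather than dropping them, and leave the dirty old cartridge with the black end caps where it is; the star knob is screwed on by hand later.

Things in the scene. Friction and masses are not known exactly. Their poses are not given: they have to be found in the camera images.
- clean_cartridge_center (a point): The clean filter cartridge to fit: a rigid upright ring with cream pleated sides and bright orange end caps, 58 mm outside diameter at the end caps (53 to 56 mm across the pleats), 40 mm high, a 30 mm round hole right through from top to bottom, 0.12 kg. This point is its centre, half-way up (20 mm above its underside); z is its axis. It starts standing on the bench, either way up is the same; yaw does not matter.
- clamp_ring_center (a point): The clamp ring: a plain, low ring of bare grey steel, 56 mm outside diameter, 20 mm high, a 30 mm round hole right through, about 0.2 kg. This point is its centre, half-way up (10 mm above its underside); z is its axis. It starts lying flat on the bench; either face may be up.
- filter_base: The filter base, fixed to the bench: a round blue foot, 110 mm in diameter, whose flat middle seat (72 mm in diameter) is 12 mm above the bench, with a steel stud of 14 mm diameter standing upright in its centre; the stud's rounded tip is 76 mm above the bench. The origin is on the stud's axis at bench level (z = 0), z up along the stud. With the cartridge seated, its top is 52 mm above the bench; with the clamp ring on it, the ring's top is at 72 mm.
- old_cartridge_center (a point): The old, clogged cartridge, to be left alone: same size and shape as the clean one but with dark brown pleats and black end caps, standing loose on the bench. This point is its centre, half-way up. The clean cartridge, the old one and the clamp ring may stand in each other's places from one start to the next, at least 0.15 m apart.
Mind the look-alikes: they are no part of the job. There is more than one size of the part that bears clamp_ring_center; the job needs the larger. Of the things that look like the part that bears clean_cartridge_center, the smaller one is meant.

How it is judged:
On the way, in this order (a step that is already met when the one before it is completed fails the run):
1. the clean cartridge sits flat on the base over the stud (z of clean_cartridge_center in the frame of filter_base between 0.028 and 0.036 m and horizontal distance between clean_cartridge_center and filter_base below 0.012 m and angle between the z axis of clean_cartridge_center and the z axis of filter_base, either way round below 0.18 rad), for 0.2 s.
2. the clamp ring lies flat on top of the cartridge, over the stud (all of step 1 and z of clamp_ring_center in the frame of filter_base between 0.058 and 0.066 m and horizontal distance between clamp_ring_center and filter_base below 0.012 m and angle between the z axis of clamp_ring_center and the z axis of filter_base, either way round below 0.18 rad), for 0.2 s.
At the end, for the whole second after the job is handed in: The clean cartridge stands on the seat (centre 32 mm above bench level) and the clamp ring lies on it (centre 62 mm), the stud through both: heights within 4 mm, within 12 mm of the stud axis, level within 10 degrees, both at rest (all of step 2 and linear speed of each of clean_cartridge, clamp_ring below 0.02 m/s); the robot touches nothing.
It fails at once if the old cartridge is moved more than 30 mm (distance of old_cartridge_center from where it was at the start of the episode above 0.03 m).
It fails at once if the clean cartridge is dropped (moves faster than 0.9 m/s with no finger on it, a fall of about 40 mm) (linear speed of clean_cartridge above 0.9 m/s and contact force between the fingers and clean_cartridge below 0.05 N).
It fails at once if the clamp ring is dropped (moves faster than 0.9 m/s with no finger on it, a fall of about 40 mm) (linear speed of clamp_ring above 0.9 m/s and contact force between the fingers and clamp_ring below 0.05 N).
It also fails if it takes over 54 s, if anything falls off the work surface, if the arm or the gripper's body presses on something with over 40 N, if the wrist force passes 120 N, or if a joint passes its speed limit or range.

## Working session

There is one attempt and no reset: what is moved stays moved. The work goes in short steps, Python scripts to look and compute and a tool call to move; the robot and the scene stay as the last step left them, time stands still between calls to the robot, and variables do not carry over. Pictures are saved under pics/ and viewed, at most 10 in all, crops included, and the job is handed in when it is done.

Besides the shell and the picture viewer there is one more tool, called after "Emit:" by a JSON object that holds its "name" and its "arguments", one argument or row to a line. jog_arm: Moves the arm, as the interface text tells. Shift numbers are shares of 50 cm and turn numbers shares of 1.5 rad, none past 1 either way. Its arguments: {"type":"object","properties":{"motion":{"type":"string"}},"required":["motion"]}

```bash
mkdir -p pics; python3 - <<'E'
from plant import *
import cv2,numpy as np
for c in("top","side"):
    f=grab_frame(c); cv2.imwrite(f"pics/{c}0.png",f["color"][:,:,::-1]); np.savez(f"{c}0.npz",**f)
    for t in("clean_cartridge_center","clamp_ring_center","filter_base","old_cartridge_center"):
        print(c,t,[(round(d["p"],2),np.round(d["at"],3).tolist()) for d in place_of(c,t)])
        print([(round(d["p"],2),int(d["pixels"].sum()),np.argwhere(d["pixels"]).mean(0).round().tolist()) for d in cut_out(c,t)])
s=state();print(s["tool_rot"],s["tool_pos"],s["time"])
E
```

```text
top clean_cartridge_center [(0.95, [0.448, -0.001, 0.02]), (0.91, [0.35, 0.09, 0.029])]
[(0.85, 399, [213.0, 319.0]), (0.64, 740, [252.0, 279.0])]
top clamp_ring_center [(0.7, [0.585, 0.242, 0.003]), (0.67, [0.498, 0.228, 0.014])]
[(0.73, 180, [158.0, 222.0]), (0.7, 340, [193.0, 225.0])]
top filter_base [(0.58, [0.614, -0.048, 0.0])]
[(0.82, 1480, [147.0, 339.0])]
top old_cartridge_center [(0.57, [0.507, -0.206, 0.021])]
[(0.73, 517, [190.0, 402.0])]
side clean_cartridge_center [(0.92, [0.448, 0.001, 0.02]), (0.72, [0.35, 0.093, 0.032])]
[(0.95, 1773, [256.0, 372.0]), (0.77, 736, [221.0, 330.0])]
side clamp_ring_center [(0.8, [0.582, 0.241, 0.006]), (0.59, [0.494, 0.225, 0.006])]
[(0.96, 801, [305.0, 276.0]), (0.93, 397, [304.0, 225.0])]
side filter_base [(0.72, [0.616, -0.048, 0.001])]
[(0.77, 1300, [202.0, 260.0])]
side old_cartridge_center [(0.84, [0.507, -0.197, 0.019]), (0.55, [0.491, 0.229, 0.007])]
[(0.81, 519, [168.0, 322.0])]
[2.30835179e-05 9.93407158e-01 1.14639509e-01 1.16486786e-05] [ 0.14234939 -0.60856626  0.23134327] 0.9
```

View pics/top0.png

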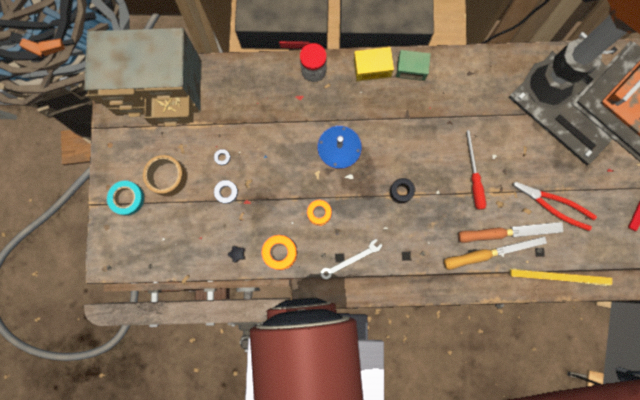

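View pics/side0.png

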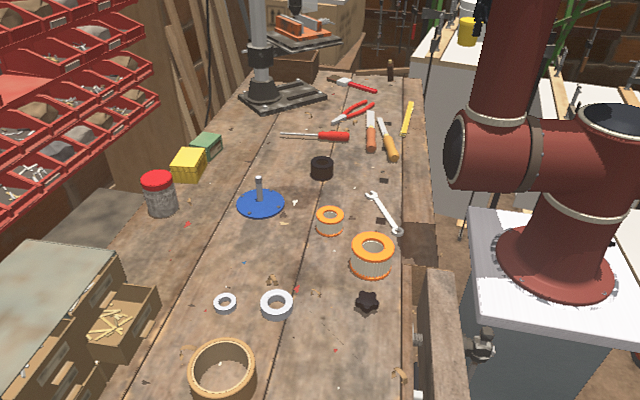

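```bash
cat > h.py <<'E'
import numpy as np,cv2
def cloud(f):
    z=f["range_z"];K=f["intrinsics"];v,u=np.indices(z.shape)
    x=(u-K[0,2])/K[0,0]*z; y=(v-K[1,2])/K[1,1]*z
    P=np.stack([x,-y,-z,np.ones_like(z)],-1)@f["world_from_camera"].T
    P=P[...,:3]; P[z==0]=np.nan; return P
E
python3 - <<'E'
from h import *
from scipy.optimize import least_squares
for c in("top","side"):
    f=np.load(c+"0.npz");P=cloud(f).reshape(-1,3)
    print(c,f["world_from_camera"][:3,3],f["intrinsics"][0,0])
    for n,p in dict(A=(.448,0),B=(.35,.09),r1=(.583,.242),r2=(.496,.227),base=(.615,-.048),old=(.507,-.2)).items():
        d=np.hypot(*(P[:,:2]-p).T); q=P[(d<.075)&(P[:,2]>.006)]
        zt=np.percentile(q[:,2],[50,90,97,100])
        t=q[q[:,2]>np.percentile(q[:,2],90)-.006]
        (cx,cy),(w,h),a=cv2.minAreaRect(t[:,:2].astype(np.float32))
        print(n,len(q),zt.round(3),"top box",np.round([cx,cy,w,h],4))
E
```

```text
top [ 0.28380628 -0.01857425  1.21007151] 497.795967486874
A 432 [0.04  0.043 0.044 0.047] top box [ 0.4467 -0.0018  0.0557  0.0562]
B 773 [0.056 0.059 0.06  0.063] top box [0.348  0.0894 0.0777 0.0764]
r1 229 [0.014 0.021 0.023 0.027] top box [0.5538 0.2357 0.0897 0.0394]
r2 424 [0.019 0.023 0.024 0.027] top box [0.4979 0.2109 0.0859 0.1111]
base 1397 [0.011 0.016 0.062 0.083] top box [ 0.6149 -0.0478  0.1016  0.1049]
old 475 [0.04  0.043 0.045 0.048] top box [ 0.5036 -0.2003  0.0557  0.0568]
side [0.33735213 0.67507361 0.58610419] 420.1931724741037
A 675 [0.034 0.04  0.041 0.043] top box [0.4451 0.0021 0.0546 0.0588]
B 1713 [0.046 0.055 0.056 0.057] top box [0.3476 0.0921 0.0785 0.0788]
r1 421 [0.013 0.019 0.02  0.021] top box [0.5539 0.2416 0.0927 0.0391]
r2 824 [0.018 0.02  0.021 0.022] top box [0.4984 0.2178 0.0901 0.1262]
base 1103 [0.011 0.036 0.069 0.077] top box [ 0.6146 -0.0448  0.014   0.014 ]
old 467 [0.032 0.04  0.041 0.042] top box [ 0.5036 -0.1982  0.0567  0.0571]
```

The top view shows:
- small clean cartridge at (319,212), with a larger look-alike at (279,252)
- large steel ring at (225,191), small one at (222,157)
- base at (340,147)
- old cartridge at (402,190)

The side view agrees: small orange-capped cartridge at (330,221), large ring at (276,304), stud at (260,190).

```bash
cat >> h.py <<'E'
def mv(target,pos=None):
    """shift numbers (tool axes, shares of 0.5 m) from measured pose to target"""
    from plant import state
    from scipy.spatial.transform import Rotation as R
    s=state();q=s["tool_rot"];r=R.from_quat([q[1],q[2],q[3],q[0]])
    p=np.array(s["tool_pos"] if pos is None else pos)
    return (r.inv().apply(np.array(target)-p)/.5).round(4)
E
python3 - <<'E'
from h import *
for c in("top","side"):
    P=cloud(np.load(c+"0.npz")).reshape(-1,3)
    for n,p,r,z0,z1 in(("A",(.446,0),.034,.036,.05),("r2",(.496,.227),.034,.015,.03),("r1",(.583,.24),.03,.012,.03),("stud",(.615,-.046),.02,.03,.09)):
        q=P[(np.hypot(*(P[:,:2]-p).T)<r)&(P[:,2]>z0)&(P[:,2]<z1)]
        (cx,cy),(w,h),a=cv2.minAreaRect(q[:,:2].astype(np.float32));print(c,n,len(q),np.round([cx,cy,w,h],4),cv2.minEnclosingCircle(q[:,:2].astype(np.float32)))
print(mv((.446,0,.231)),mv((.446,0,.1)))
E
```

```text
top A 332 [ 0.4468 -0.0017  0.0561  0.0562] ((0.44643691182136536, -0.001890545361675322), 0.02906259335577488)
top r2 293 [0.4935 0.228  0.0557 0.0528] ((0.49426230788230896, 0.227927103638649), 0.02831239253282547)
top r1 108 [0.5825 0.2417 0.0385 0.0359] ((0.581501841545105, 0.24225838482379913), 0.019996389746665955)
top stud 63 [ 0.6149 -0.0478  0.0144  0.0131] ((0.6149469017982483, -0.04804873466491699), 0.007500700652599335)
side A 311 [0.4451 0.0021 0.0546 0.0588] ((0.44549867510795593, 0.001383835100568831), 0.030613157898187637)
side r2 523 [0.4938 0.231  0.0544 0.0541] ((0.4932529330253601, 0.23023976385593414), 0.02872331254184246)
side r1 200 [0.5819 0.2455 0.0369 0.0377] ((0.5812532901763916, 0.24522091448307037), 0.019778426736593246)
side stud 124 [ 0.6146 -0.0448  0.014   0.014 ] ((0.6152626276016235, -0.0455312542617321), 0.008343935944139957)
[ 8.6860e-01 -1.0468e+00  7.0000e-04] [ 0.8686 -1.0468  0.2627]
```

Emit:
{"name": "jog_arm", "arguments": {
  "motion": "100 0.08 -0.096 0; 100 0.16 -0.192 0; 100 0.24 -0.288 0; 100 0.32 -0.384 0; 100 0.4 -0.48 0"
}}

```text
schema error: expected 7 numbers
```

Emit:
{"name": "jog_arm", "arguments": {
  "motion": "100 0.08 -0.096 0 0 0 0; 100 0.16 -0.192 0 0 0 0; 100 0.24 -0.288 0 0 0 0; 100 0.32 -0.384 0 0 0 0; 100 0.4 -0.48 0 0 0 0"
}}

```text
time: 1.52
tool_pos: [0.283, -0.3276, 0.2315]
tool_rot: [0.0, 0.993, 0.114, 0.0]
contact_force: [1.7, 0.1, 0.4]
gripper_width: 0.999
grasp_force: 0.0
```

Emit:
{"name": "jog_arm", "arguments": {
  "motion": "100 0.08 -0.096 0 0 0 0; 100 0.16 -0.192 0 0 0 0; 100 0.24 -0.288 0 0 0 0; 100 0.32 -0.384 0 0 0 0; 100 0.4 -0.48 0 0 0 0"
}}

```text
time: 2.15
tool_pos: [0.4232, -0.0481, 0.2319]
tool_rot: [0.0, 0.993, 0.115, 0.001]
contact_force: [0.3, -0.9, -0.7]
gripper_width: 1.001
grasp_force: 0.0
```

```bash
python3 -c "
from h import *;print(mv((.446,0,.06)),mv((.446,0,.009)))"
```

```text
[ 0.0658 -0.0836  0.3437] [ 0.0656 -0.0837  0.4457]
```

Emit:
{"name": "jog_arm", "arguments": {
  "motion": "100 0.066 -0.084 0 0 0 0; 100 0.066 -0.084 0.1 0 0 0; 100 0.066 -0.084 0.2 0 0 0; 100 0.066 -0.084 0.26 0 0 0; 100 0.066 -0.084 0.26 0 0 0"
}}

```text
time: 2.78
tool_pos: [0.4428, -0.0012, 0.0986]
tool_rot: [-0.001, 0.993, 0.115, -0.003]
contact_force: [-0.0, -0.7, 0.2]
gripper_width: 1.0
grasp_force: 0.0
```

```bash
python3 -c "
from h import *;print(mv((.446,0,.009)))"
```

```text
[ 0.0077 -0.0004  0.1792]
```

Emit:
{"name": "jog_arm", "arguments": {
  "motion": "100 0.005 0 0.05 0 0 0; 100 0.005 0 0.1 0 0 0; 100 0.005 0 0.15 0 0 0; 100 0.005 0 0.179 0 0 0; 100 0.005 0 0.179 0 0 0"
}}

```text
time: 3.4
tool_pos: [0.4476, -0.0012, 0.0121]
tool_rot: [-0.0, 0.993, 0.115, -0.0]
contact_force: [-0.3, 0.3, -0.5]
gripper_width: 0.995
grasp_force: 0.0
```

Emit:
{"name": "jog_arm", "arguments": {
  "motion": "30 0 0 0 0 0 0; 30 0 0 0 0 0 0; 30 0 0 0 0 0 0; 30 0 0 0 0 0 0; 30 0 0 0 0 0 0"
}}

```text
time: 4.03
tool_pos: [0.4493, -0.0014, 0.0138]
tool_rot: [0.0, 0.993, 0.115, 0.002]
contact_force: [-0.1, -0.8, 6.4]
gripper_width: 0.648
grasp_force: 64.3
```

Emit:
{"name": "jog_arm", "arguments": {
  "motion": "30 0 0 -0.06 0 0 0; 30 0 0 -0.12 0 0 0; 30 0 0 -0.2 0 0 0; 30 0 0 -0.24 0 0 0; 30 0 0 -0.24 0 0 0"
}}

```text
time: 4.65
tool_pos: [0.4487, -0.0013, 0.1337]
tool_rot: [0.001, 0.993, 0.115, 0.002]
contact_force: [0.4, -0.4, -2.7]
gripper_width: 0.656
grasp_force: 64.4
```

```bash
python3 - <<'E'
from h import *
from plant import *
s=state();print(s["tool_pos"],s["gripper_width"],s["grasp_force"],s["contact_force"])
print(mv((.615,-.0465,.135)))
for c in("top","side"):
    print([(round(d["p"],2),np.round(d["at"],3)) for d in place_of(c,"clean_cartridge_center")])
f=grab_frame("side");cv2.imwrite("pics/s1.png",f["color"][:,:,::-1])
E
```

```text
[ 0.44873609 -0.00126775  0.13373995] 0.6555339622668825 64.37823973596096 [ 0.4389369  -0.37297886 -2.65489121]
[ 0.3032  0.1638 -0.001 ]
[(0.95, array([ 0.448, -0.001,  0.02 ])), (0.91, array([0.35 , 0.09 , 0.029]))]
[(0.92, array([0.448, 0.001, 0.02 ])), (0.72, array([0.35 , 0.093, 0.032]))]
```

View pics/s1.png

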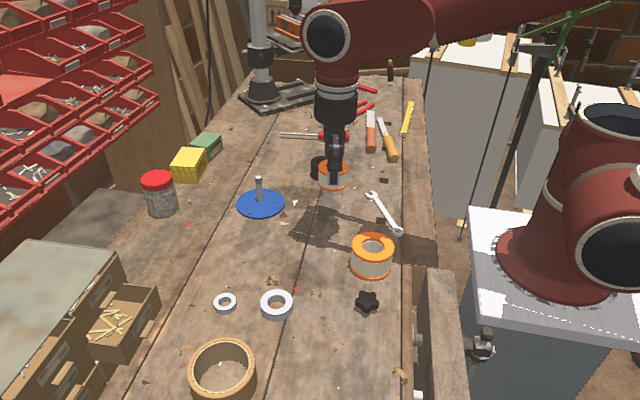

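The side view shows the cartridge level in the fingers at (333,178). Next I move it over the stud.

Emit:
{"name": "jog_arm", "arguments": {
  "motion": "30 0.075 0.04 0 0 0 0; 30 0.15 0.08 0 0 0 0; 30 0.225 0.122 0 0 0 0; 30 0.303 0.164 0 0 0 0; 30 0.303 0.164 0 0 0 0"
}}

```text
time: 5.42
tool_pos: [0.6145, -0.0471, 0.129]
tool_rot: [-0.001, 0.993, 0.114, -0.002]
contact_force: [0.0, 0.6, -0.5]
gripper_width: 0.655
grasp_force: 64.3
```

```bash
python3 - <<'E'
from h import *
from plant import *
s=state();print(s["tool_pos"],s["gripper_width"],s["grasp_force"])
for c in("top","side"):
    f=grab_frame(c);P=cloud(f)
    print([(round(d["p"],2),np.round(d["at"],3)) for d in place_of(c,"clean_cartridge_center")])
    for d in cut_out(c,"clean_cartridge_center"):
        q=P[d["pixels"]];q=q[~np.isnan(q[:,0])];print(d["p"],len(q),np.percentile(q,[2,50,98],axis=0).round(3).tolist())
    if c=="side": cv2.imwrite("pics/s2.png",cv2.resize(f["color"][100:260,180:420,::-1],None,fx=3,fy=3))
print(mv((.615,-.0465,.135)))
E
```

```text
[ 0.61449928 -0.04705581  0.12902422] 0.6548136258389131 64.32650551199913
[(0.37, array([0.349, 0.096, 0.031]))]
0.48 48 [[0.327, 0.06, 0.0], [0.359, 0.123, 0.056], [0.373, 0.133, 0.546]]
[(0.85, array([0.346, 0.089, 0.03 ])), (0.81, array([ 0.611, -0.046,  0.138]))]
0.78 408 [[0.581, -0.285, -0.0], [0.593, -0.029, 0.137], [0.658, -0.017, 0.157]]
0.76 1777 [[0.311, 0.06, 0.004], [0.347, 0.112, 0.045], [0.384, 0.13, 0.056]]
[ 0.0044  0.002  -0.0071]
```

View pics/s2.png

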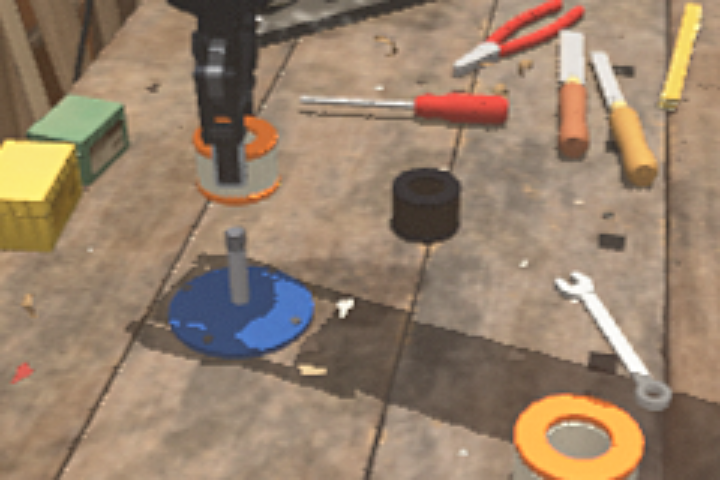

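Cartridge is level above the stud, about 4 mm short in x; I'll correct that while lowering.

Emit:
{"name": "jog_arm", "arguments": {
  "motion": "30 0.007 0 0 0 0 0; 30 0.007 0 0.05 0 0 0; 30 0.007 0 0.1 0 0 0; 30 0.007 0 0.14 0 0 0; 30 0.007 0 0.14 0 0 0"
}}

```text
time: 6.35
tool_pos: [0.6155, -0.0452, 0.0597]
tool_rot: [-0.001, 0.993, 0.115, -0.002]
contact_force: [-0.2, -0.5, -1.3]
gripper_width: 0.66
grasp_force: 64.3
```

Emit:
{"name": "jog_arm", "arguments": {
  "motion": "30 0 0 0.02 0 0 0; 30 0 0 0.04 0 0 0; 30 0 0 0.05 0 0 0; 30 0 0 0.055 0 0 0; 30 0 0 0.055 0 0 0"
}}

```text
time: 6.98
tool_pos: [0.6171, -0.0456, 0.0343]
tool_rot: [-0.0, 0.993, 0.115, -0.0]
contact_force: [-0.3, 0.7, -1.4]
gripper_width: 0.654
grasp_force: 64.3
```

Emit:
{"name": "jog_arm", "arguments": {
  "motion": "30 0 0 0.005 0 0 0; 30 0 0 0.01 0 0 0; 30 0 0 0.014 0 0 0; 30 0 0 0.016 0 0 0; 30 0 0 0.016 0 0 0"
}}

```text
time: 7.6
tool_pos: [0.6171, -0.0456, 0.0262]
tool_rot: [-0.0, 0.993, 0.115, -0.0]
contact_force: [-0.0, 0.4, -2.2]
gripper_width: 0.654
grasp_force: 64.3
```

Emit:
{"name": "jog_arm", "arguments": {
  "motion": "30 0 0 0.001 0 0 0; 30 0 0 0.002 0 0 0; 30 0 0 0.003 0 0 0; 30 0 0 0.004 0 0 0; 30 0 0 0.004 0 0 0"
}}

```text
time: 8.22
tool_pos: [0.6176, -0.0457, 0.0258]
tool_rot: [0.0, 0.993, 0.115, 0.0]
contact_force: [-4.2, 0.3, 6.8]
gripper_width: 0.656
grasp_force: 65.2
```

Emit:
{"name": "jog_arm", "arguments": {
  "motion": "100 0 0 0 0 0 0; 100 0 0 0 0 0 0; 100 0 0 0 0 0 0; 100 0 0 0 0 0 0; 100 0 0 0 0 0 0"
}}

```text
time: 8.85
tool_pos: [0.6171, -0.0456, 0.0242]
tool_rot: [-0.0, 0.993, 0.115, -0.0]
contact_force: [-0.5, -0.9, -0.4]
gripper_width: 1.0
grasp_force: 0.0
```

Emit:
{"name": "jog_arm", "arguments": {
  "motion": "100 0 0 -0.05 0 0 0; 100 0 0 -0.12 0 0 0; 100 0 0 -0.2 0 0 0; 100 0 0 -0.28 0 0 0; 100 0 0 -0.28 0 0 0"
}}

```text
time: 9.48
tool_pos: [0.6199, -0.0461, 0.1695]
tool_rot: [0.001, 0.993, 0.115, 0.004]
contact_force: [-0.3, -0.6, 0.7]
gripper_width: 0.998
grasp_force: 0.0
```

```bash
python3 - <<'E'
from h import *
from plant import *
f=grab_frame("side");P=cloud(f)
print([(round(d["p"],2),np.round(d["at"],3)) for d in place_of("side","clean_cartridge_center")])
cv2.imwrite("pics/s3.png",cv2.resize(f["color"][100:260,180:420,::-1],None,fx=3,fy=3))
Q=P.reshape(-1,3);q=Q[(np.hypot(Q[:,0]-.615,Q[:,1]+.046)<.035)&(Q[:,2]>.045)&(Q[:,2]<.058)]
print(len(q),np.percentile(q[:,2],[5,50,95]),cv2.minAreaRect(q[:,:2].astype(np.float32)))
print(state()["tool_pos"],mv((.4937,.2293,.16)))
E
```

```text
[(0.64, array([ 0.614, -0.045,  0.032])), (0.59, array([0.346, 0.094, 0.032]))]
291 [0.04628571 0.05118048 0.05311075] ((0.6140426397323608, -0.0434848926961422), (0.05720650404691696, 0.05493563041090965), 18.839738845825195)
[ 0.61720793 -0.04562675  0.16452999] [-0.1153 -0.5917  0.0088]
```

View pics/s3.png

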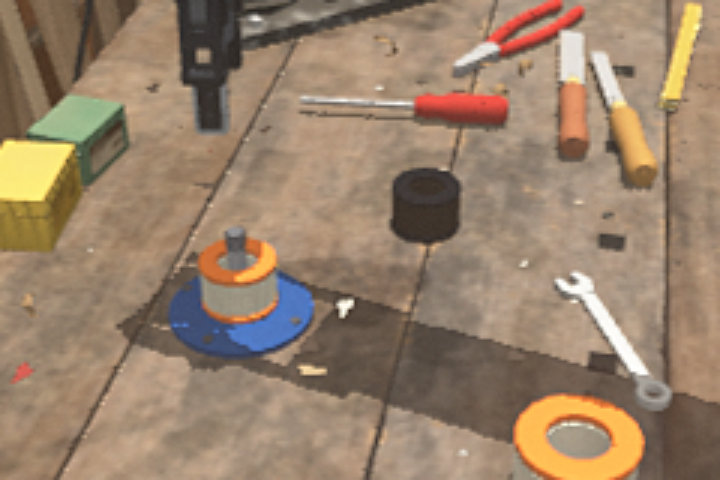

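The cartridge is seated flat around the stud at crop (238,280). Next is the ring.

Emit:
{"name": "jog_arm", "arguments": {
  "motion": "100 -0.024 -0.12 0 0 0 0; 100 -0.048 -0.24 0 0 0 0; 100 -0.072 -0.36 0 0 0 0; 100 -0.096 -0.48 0 0 0 0; 100 -0.115 -0.592 0 0 0 0"
}}

```text
time: 10.2
tool_pos: [0.4914, 0.2308, 0.1621]
tool_rot: [0.0, 0.993, 0.115, -0.002]
contact_force: [0.7, 0.3, 0.2]
gripper_width: 1.0
grasp_force: 0.0
```

```bash
python3 -c "
from h import *;print(mv((.4937,.2293,.06)),mv((.4937,.2293,.001)))"
```

```text
[0.0045 0.004  0.2041] [0.0049 0.0039 0.3221]
```

Emit:
{"name": "jog_arm", "arguments": {
  "motion": "100 0.001 0.002 0.05 0 0 0; 100 0.001 0.002 0.12 0 0 0; 100 0.001 0.002 0.2 0 0 0; 100 0.001 0.002 0.24 0 0 0; 100 0.001 0.002 0.24 0 0 0"
}}

```text
time: 10.82
tool_pos: [0.4924, 0.228, 0.0417]
tool_rot: [0.0, 0.993, 0.115, -0.003]
contact_force: [-0.2, 0.2, -0.1]
gripper_width: 1.005
grasp_force: 0.0
```

```bash
python3 -c "
from h import *
from plant import *
grab_frame('top');print(state()['tool_pos']);print(mv((.4937,.2293,.001)))"
```

```text
[0.49399795 0.22843666 0.04370428]
[-0.     -0.0018  0.0854]
```

Emit:
{"name": "jog_arm", "arguments": {
  "motion": "100 0 -0.002 0.03 0 0 0; 100 0 -0.002 0.06 0 0 0; 100 0 -0.002 0.075 0 0 0; 100 0 -0.002 0.085 0 0 0; 100 0 -0.002 0.085 0 0 0"
}}

```text
time: 11.5
tool_pos: [0.494, 0.2295, 0.0014]
tool_rot: [0.0, 0.993, 0.115, -0.0]
contact_force: [-0.5, 0.2, -0.8]
gripper_width: 1.0
grasp_force: 0.0
```

Emit:
{"name": "jog_arm", "arguments": {
  "motion": "30 0 0 0 0 0 0; 30 0 0 0 0 0 0; 30 0 0 0 0 0 0; 30 0 0 0 0 0 0; 30 0 0 0 0 0 0"
}}

```text
time: 12.12
tool_pos: [0.4951, 0.23, 0.0028]
tool_rot: [-0.0, 0.993, 0.115, 0.001]
contact_force: [-0.3, -1.4, 5.3]
gripper_width: 0.616
grasp_force: 63.6
```

Emit:
{"name": "jog_arm", "arguments": {
  "motion": "30 0 0 -0.04 0 0 0; 30 0 0 -0.1 0 0 0; 30 0 0 -0.18 0 0 0; 30 0 0 -0.26 0 0 0; 30 0 0 -0.26 0 0 0"
}}

```text
time: 12.75
tool_pos: [0.4966, 0.2303, 0.1364]
tool_rot: [-0.001, 0.993, 0.115, 0.004]
contact_force: [0.6, -0.4, -2.5]
gripper_width: 0.616
grasp_force: 63.8
```

```bash
python3 - <<'E'
from h import *
from plant import *
f=grab_frame("side")
cv2.imwrite("pics/s4.png",cv2.resize(f["color"][150:350,160:400,::-1],None,fx=3,fy=3))
print([(round(d["p"],2),np.round(d["at"],3)) for d in place_of("side","clamp_ring_center")])
print(state()["tool_pos"],state()["contact_force"],mv((.615,-.0465,.13)))
E
```

```text
[(0.57, array([0.493, 0.227, 0.142])), (0.55, array([0.583, 0.241, 0.005]))]
[0.49363598 0.22943027 0.13142883] [ 0.49440572  0.18316161 -2.73985138] [0.1106 0.5926 0.0029]
```

View pics/s4.png

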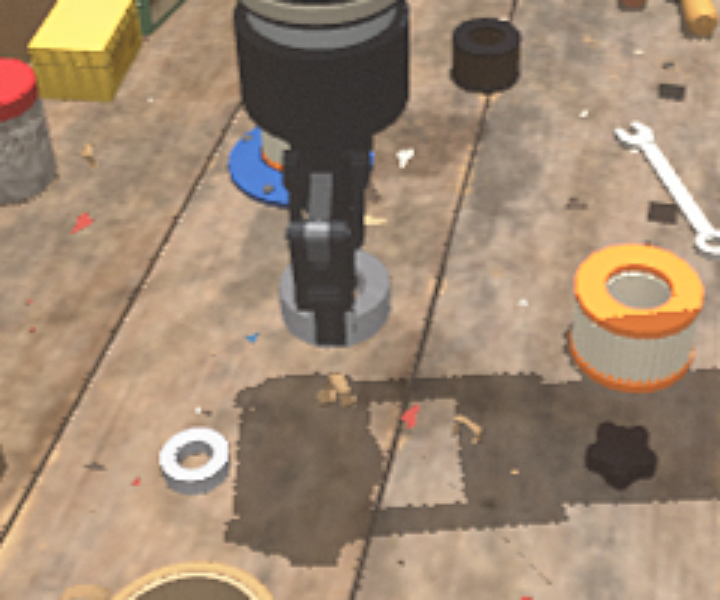

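The ring is held level at crop (335,300).

Emit:
{"name": "jog_arm", "arguments": {
  "motion": "30 0.022 0.118 0 0 0 0; 30 0.044 0.236 0 0 0 0; 30 0.066 0.354 0 0 0 0; 30 0.088 0.472 0 0 0 0; 30 0.111 0.593 0 0 0 0"
}}

```text
time: 13.48
tool_pos: [0.6144, -0.0479, 0.1286]
tool_rot: [-0.001, 0.993, 0.115, -0.002]
contact_force: [1.2, 1.4, -2.2]
gripper_width: 0.616
grasp_force: 63.9
```

```bash
python3 - <<'E'
from h import *
from plant import *
grab_frame("top")
f=grab_frame("side")
cv2.imwrite("pics/s5.png",cv2.resize(f["color"][100:260,180:420,::-1],None,fx=3,fy=3))
print([(round(d["p"],2),np.round(d["at"],3)) for d in place_of("side","clamp_ring_center")])
print(state()["tool_pos"],mv((.615,-.0465,.13)),state()["grasp_force"])
E
```

```text
[(0.71, array([0.583, 0.239, 0.005]))]
[ 0.61477983 -0.0488974   0.12883206] [ 0.0015 -0.0046 -0.0023] 64.04414091506624
```

View pics/s5.png

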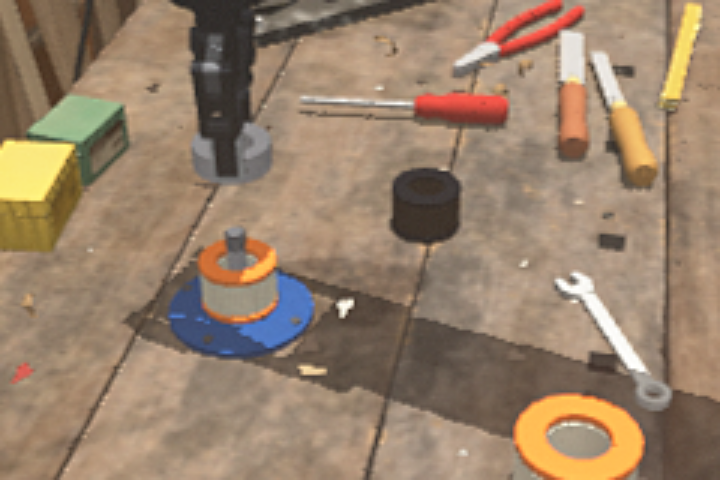

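The ring is level above the stud at crop (232,155). Lowering now.

Emit:
{"name": "jog_arm", "arguments": {
  "motion": "30 0.002 -0.005 0 0 0 0; 30 0.002 -0.005 0.04 0 0 0; 30 0.002 -0.005 0.08 0 0 0; 30 0.002 -0.005 0.1 0 0 0; 30 0.002 -0.005 0.1 0 0 0"
}}

```text
time: 14.25
tool_pos: [0.6149, -0.0432, 0.0798]
tool_rot: [-0.0, 0.993, 0.115, -0.002]
contact_force: [-0.2, 0.1, -1.9]
gripper_width: 0.613
grasp_force: 64.0
```

Emit:
{"name": "jog_arm", "arguments": {
  "motion": "30 0 0 0.01 0 0 0; 30 0 0 0.02 0 0 0; 30 0 0 0.03 0 0 0; 30 0 0 0.035 0 0 0; 30 0 0 0.035 0 0 0"
}}

```text
time: 14.88
tool_pos: [0.616, -0.0438, 0.064]
tool_rot: [-0.0, 0.993, 0.115, -0.0]
contact_force: [-0.1, 0.5, -2.5]
gripper_width: 0.615
grasp_force: 64.0
```

Emit:
{"name": "jog_arm", "arguments": {
  "motion": "30 0 0.003 0.005 0 0 0; 30 0 0.003 0.01 0 0 0; 30 0 0.003 0.013 0 0 0; 30 0 0.003 0.016 0 0 0; 30 0 0.003 0.016 0 0 0"
}}

```text
time: 15.5
tool_pos: [0.6164, -0.0452, 0.0561]
tool_rot: [-0.0, 0.993, 0.115, -0.0]
contact_force: [-0.1, 0.3, -1.5]
gripper_width: 0.613
grasp_force: 64.0
```

Emit:
{"name": "jog_arm", "arguments": {
  "motion": "30 0 0 0.001 0 0 0; 30 0 0 0.002 0 0 0; 30 0 0 0.003 0 0 0; 30 0 0 0.003 0 0 0; 30 0 0 0.003 0 0 0"
}}

```text
time: 16.12
tool_pos: [0.6166, -0.0453, 0.0549]
tool_rot: [0.0, 0.993, 0.115, 0.0]
contact_force: [-0.9, 0.3, -1.1]
gripper_width: 0.615
grasp_force: 64.1
```

Emit:
{"name": "jog_arm", "arguments": {
  "motion": "30 0 0 0.001 0 0 0; 30 0 0 0.002 0 0 0; 30 0 0 0.003 0 0 0; 30 0 0 0.003 0 0 0; 30 0 0 0.003 0 0 0"
}}

```text
time: 16.75
tool_pos: [0.6168, -0.0453, 0.0549]
tool_rot: [0.0, 0.993, 0.115, 0.0]
contact_force: [-5.1, 1.5, 7.9]
gripper_width: 0.615
grasp_force: 65.0
```

Contact; releasing.

Emit:
{"name": "jog_arm", "arguments": {
  "motion": "100 0 0 0 0 0 0; 100 0 0 0 0 0 0; 100 0 0 0 0 0 0; 100 0 0 0 0 0 0; 100 0 0 0 0 0 0"
}}

```text
time: 17.38
tool_pos: [0.6165, -0.0453, 0.0532]
tool_rot: [-0.0, 0.993, 0.115, -0.0]
contact_force: [-0.2, 0.2, -1.4]
gripper_width: 0.999
grasp_force: 0.0
```

Emit:
{"name": "jog_arm", "arguments": {
  "motion": "100 0 0 -0.05 0 0 0; 100 0 0 -0.12 0 0 0; 100 0 0 -0.2 0 0 0; 100 0 0 -0.28 0 0 0; 100 0 0 -0.28 0 0 0"
}}

```text
time: 18.0
tool_pos: [0.6191, -0.0457, 0.1984]
tool_rot: [0.001, 0.993, 0.115, 0.004]
contact_force: [-0.2, -0.5, -0.2]
gripper_width: 1.001
grasp_force: 0.0
```

```bash
python3 - <<'E'
from h import *
from plant import *
f=grab_frame("side");P=cloud(f)
cv2.imwrite("pics/s6.png",cv2.resize(f["color"][100:260,180:420,::-1],None,fx=3,fy=3))
for t in("clean_cartridge_center","clamp_ring_center","old_cartridge_center"):print([(round(d["p"],2),np.round(d["at"],3)) for d in place_of("side",t)])
Q=P.reshape(-1,3);q=Q[(np.hypot(Q[:,0]-.615,Q[:,1]+.046)<.035)&(Q[:,2]>.066)&(Q[:,2]<.08)]
print(len(q),np.percentile(q[:,2],[5,50,95]),cv2.minAreaRect(q[:,:2].astype(np.float32)))
E
```

```text
[(0.83, array([ 0.619, -0.044,  0.031])), (0.81, array([0.35 , 0.087, 0.032]))]
[(0.91, array([0.584, 0.24 , 0.007])), (0.81, array([ 0.617, -0.051,  0.059]))]
[(0.98, array([ 0.505, -0.199,  0.021]))]
302 [0.06737772 0.07116492 0.07428948] ((0.6158899664878845, -0.04275400936603546), (0.054178282618522644, 0.05644587427377701), 17.440988540649414)
```

View pics/s6.png

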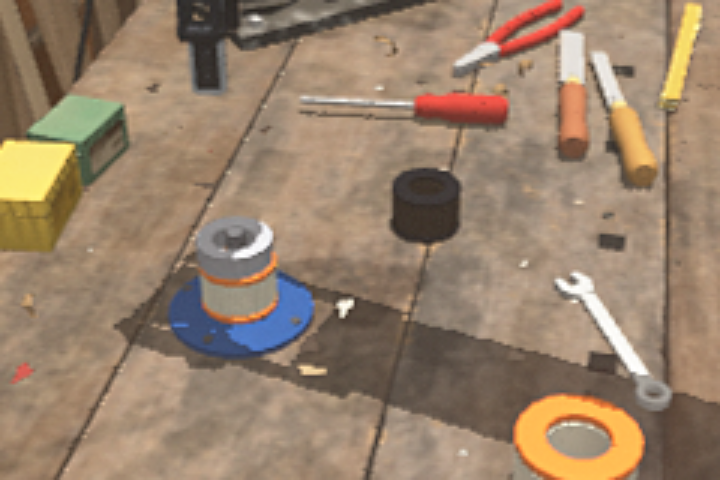

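The ring lies flat on the cartridge at crop (237,245), with the stud through both. The gripper is clear, so I'm handing in.

```bash
python3 -c "
from plant import *;print(job_done())"
```

```text
the job is handed in; nothing more can be done
None
```

The clean cartridge is seated flat on the base with the larger steel clamp ring flat on top of it, the old cartridge was left where it stood, and the job is handed in (about 18 s used; no verdict came back).

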